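# Push the clear box snug into the corner ledge

### The arm

A 6-joint arm with a two-finger parallel gripper is mounted at the origin on the work surface. World frame = base frame: x ahead of the robot, y to its left, z up, the work surface at z = 0. Lengths are in mm, angles in rad, forces in N, time in s.
With the tool pointing down it reaches from about 425 to 950 mm from the base axis. Payload 14.7 kg.
Tool frame: the origin (TCP) lies midway between the tips of the shut fingers; the grasp point (between the pads) lies 19 mm behind it (arm.grip_point_offset is the distance from the TCP to the grasp point, in mm); z points along the fingers, y is the line along which they close (so a half turn about z gives the same grasp; the last joint's range is limited). The gripper opens to 85 mm and grips with 20 to 120 N. Pads are 22 mm wide; open, the fingers measure 114 mm over their backs; the gripper's body (76 mm by 85 mm) begins 54 mm behind the grasp point. The pads swing forward as they close: fully open they stand 13 mm farther back than shut.
Start: joints at [1.201, 0.48, 1.596, -0, 1.065, -0.047], TCP at [206.171, 616.43, 231.297] pointing down, gripper open.
Joint ranges: [-2.75, 2.75], [-0.82, 2.05], [0.23, 2.67], [-1.56, 4.7], [0.09, 2.69], [-2.92, 2.92]. Speed limits (rad/s): [1.89, 1.89, 2.39, 3.01, 3.01, 3.01].

### API

Orientations are given as a unit quaternion [x, y, z, w].
In Python, from station import arm gives the robot as it stands. The module is installed in compiled form; this text tells all that it offers. Calls block until the motion is done:
- arm.move_to(position, orientation): joint-space move of the TCP to a pose.
- arm.move_l(position, rotation=None, speed=150, guard=None): straight line of the TCP; rotation=None keeps the orientation; speed is the mean speed in mm/s. With guard (N) it stops when the force on the tool has changed by that much, and returns True; else False.
- arm.move_joints(angles): joint-space move.
- arm.gripper_open() and arm.close(): open the fingers fully, or close them until they stop; the grip force is fixed at half the most.
- arm.pause(seconds).
- arm.ik(position, orientation): joint angles nearest the present ones, or None.
- arm.read_state(): the state.
- arm.grab_frame(name): name is "scene" or "top" or "wrist"; returns a dict with "color" (400x640x3 uint8, red, green, blue), "z_map" (400x640 float32, mm along the optical axis (not along the pixel's ray), 0 where there is no reading), "K" (3x3 intrinsics, pixels), "k1" (the pictures are not rectified: a ray, as slopes to the right and down, at radius r is drawn at 1 + k1 r^2 times it, then the intrinsics apply), "pose" (4x4, takes a point from camera to world coordinates). Camera axes: x right, y down, z forward; pixel columns grow to the right and rows downward; lengths in mm; the calibration is good to about 2 mm. A picture is of the moment at which its call begins.
A pose or a line that the arm cannot do raises arm.Unreachable and nothing moves.
- arm.close_job(): hands the job in; it is judged then, once.
The state is a dict: "clock": time; "q": joint angles; "qd": joint speeds; "effort": joint torques, N m; "tcp_pos": TCP position; "orientation": TCP orientation; "contact_force": force on the tool from outside, world axes, zero at the start; "wrist_torque": the same for the moment, N m; "gripper_width": finger opening in mm; "gripper_force": force on a finger pad.
Only numpy, scipy, OpenCV 4.12 (cv2) and the standard library are available. Lean on these libraries where they do the work, as an engineer would, in place of code of your own. Each camera call takes 0.05 s, during which the arm holds its last target. There are 200 camera calls.

### The job

Push the clear plastic box with the clip-on lid along the cabinet top into the corner of the L-shaped wooden ledge, until a long side lies flat against the ledge's long arm and a short end touches its short arm, with no gap at either. Push it only, with the fingers: it must not be lifted, carried or tipped up. Leave the cup, the clothes brush, the rabbit and the keyring holder standing where they are, and move the hand clear at the end.

Things in the scene. Friction and masses are not known exactly. Their poses are not given: they have to be found in the camera images.
- clear_box: Clear plastic box with clip-on lid, spools fixed inside; 95 mm (x) by 150 mm (y), 60 mm high, 0.3 to 0.6 kg, free to slide. Walls upright and flat to 52 mm; lid 1 mm inside them, no handle. On both short ends a grey clip 40 mm wide stands 3.5 mm proud at 37 to 57 mm height (passes above the ledge). Origin: centre of underside, z up. Its axes start within 0.3 rad of the ledge's.
- ledge: Fixed L of dark wood strips 18 mm thick, 25 mm high. Origin: inner corner, at cabinet-top level. Long arm: inner face is plane x = 0 here, 320 mm long towards -y. Short arm: inner face is plane y = 0, 150 mm long towards -x. Strips lie beyond these faces (+x, +y side). Snug in the corner, the box's origin is at x = -47.5, y = -75 mm in this frame, axes parallel to the ledge's.
- cup: Bystander: open red hard silicone cup, 72 mm across the rim, 56 mm across the foot, 85 mm high, standing outside the short arm (+y side), nearer the robot. Origin: centre of the foot.
- rabbit: Bystander: small white porcelain rabbit, about 57 mm long, 46 mm wide and 87 mm high to the ear tips, standing beyond the long arm (+x side). Origin: centre of its foot.
- brush: Bystander: white plastic clothes brush lying bristles down; head 42 mm (x) by 170 mm (y), 36 mm high, with a handle that reaches 170 mm from the origin towards -y, 42 mm high. It lies on the free side of the box (-y side of the ledge). Origin: under the centre of the head, at the level of the cabinet top.
- key_stand: Bystander: silver metal keyring holder, round foot 76 mm across, thin post and a crossbar 100 mm long (along its y) with hooks and two keys, 134 mm high, standing outside the short arm (+y side). Origin: centre of the foot.
There are look-alikes about, which are no part of the job. What is shaped like the clear_box but pink or purple is not meant.

How it is judged:
By the outcome, as a careful person would: the job done as asked, in the order asked, and still so for the second after the job is handed in, with the robot touching nothing.
It also fails if it takes over 45 s, if anything falls off the work surface, if the arm or the gripper's body presses on something with over 40 N, if the wrist force passes 120 N, or if a joint passes its speed limit or range.

## Working session

There is one attempt and no reset: what is moved stays moved. The work goes in short steps, each a Python script; the robot and the scene stay as the last script left them, time stands still between calls to the robot, and variables do not carry over. Pictures are saved under pics/ and viewed, at most 10 in all, crops included, and the job is handed in when it is done.

```bash
mkdir -p pics; cat > h.py <<'E'
from station import arm
import numpy as np, cv2
def snap(n):
    f=arm.grab_frame(n); np.savez(f'/tmp/{n}.npz',**f); return f
def load(n): return dict(np.load(f'/tmp/{n}.npz'))
def ray(f,uv):
    K=np.array(f['K'],float);k=float(f['k1'])
    p=cv2.undistortPoints(np.array(uv,float).reshape(-1,1,2),K,np.array([k,0,0,0,0.]))
    return p.reshape(-1,2)
def onplane(f,uv,z):
    p=ray(f,uv);T=np.array(f['pose']);d=np.c_[p,np.ones(len(p))]@T[:3,:3].T
    s=(z-T[2,3])/d[:,2]; return T[:3,3]+d*s[:,None]
def cloud(f):
    h,w=f['z_map'].shape;v,u=np.mgrid[:h,:w]
    p=ray(f,np.stack([u,v],-1).reshape(-1,2));z=f['z_map'].reshape(-1,1)
    T=np.array(f['pose']);return ((np.c_[p,np.ones(len(p))]*z)@T[:3,:3].T+T[:3,3]).reshape(h,w,3)
E
python3 - <<'E'
from h import *
for n in ['scene','top']:
    f=snap(n); cv2.imwrite(f'pics/{n}.png',f['color'][:,:,::-1])
    print(n,np.round(f['pose'],3).tolist(),f['K'].tolist() if hasattr(f['K'],'tolist') else f['K'],f['k1'])
print(arm.read_state()['clock'])
E
```

```text
scene [[-0.038, 0.513, -0.858, 1657.648], [0.999, 0.023, -0.03, 48.006], [0.004, -0.858, -0.513, 722.136], [0.0, 0.0, 0.0, 1.0]] [[504.3755401068901, 0.0, 317.818160023927], [0.0, 504.3755401068901, 204.00581743204614], [0.0, 0.0, 1.0]] -0.007410701841407297
top [[0.024, -0.993, 0.118, 398.578], [-0.999, -0.027, -0.02, 3.89], [0.023, -0.118, -0.993, 1366.014], [0.0, 0.0, 0.0, 1.0]] [[515.330255785793, 0.0, 329.1018457942477], [0.0, 515.330255785793, 195.43646854185587], [0.0, 0.0, 1.0]] -0.07045410421102624
0.1
```

View pics/top.png

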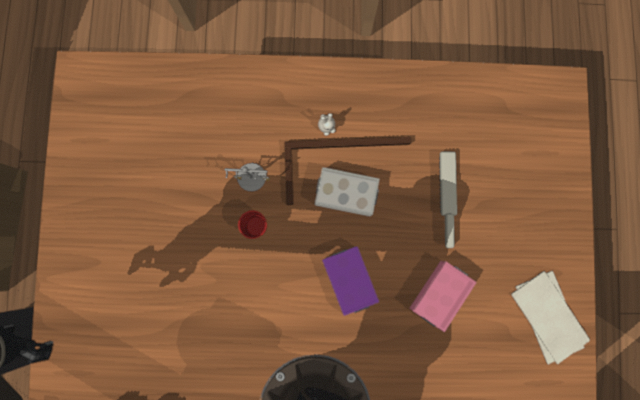

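View pics/scene.png

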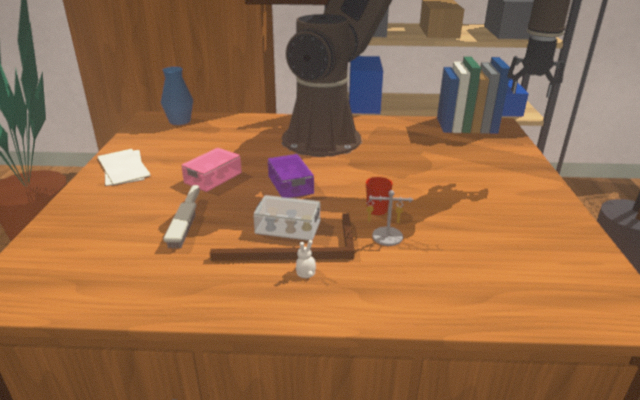

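In the top view there are three box-shaped things: a clear box with spools at (347,191), a purple one at (350,281) and a pink one at (445,296). The clear one fits the description. The ledge corner is at about (292,147), the cup at (252,224), the key stand at (252,177), the rabbit at (327,124) and the brush at (448,195). I'll confirm in an enlarged crop.

```bash
python3 - <<'E'
from h import *
f=load('top')
c=cv2.resize(f['color'][110:230,270:430,::-1],None,fx=5,fy=5,interpolation=cv2.INTER_CUBIC)
cv2.imwrite('pics/crop.png',c)
P=cloud(f)
for u,v in [(347,191),(327,181),(300,230),(350,143),(400,141),(290,180)]: print(u,v,P[v,u].round(1))
E
```

```text
347 191 [566.3 -68.2  63.7]
327 181 [590.6 -16.6  64.2]
300 230 [467.   50.6   1.4]
350 143 [699.7 -75.7  26.8]
400 141 [ 709.4 -209.1   26. ]
290 180 [596.1  80.   26.7]
```

View pics/crop.png

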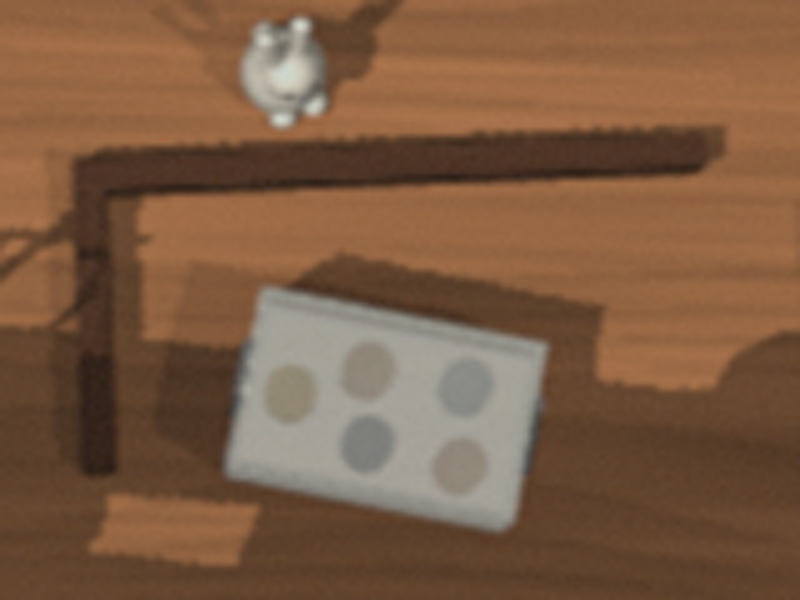

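The crop shows the clear box with five spools, lid and end clips, corners at crop (262,290), (548,343), (505,530) and (228,475). The ledge's inner corner is at about (107,193).

```bash
cat >> h.py <<'E'
def boxpose(f,guess,r=110):
    P=cloud(f);m=(P[...,2]>54)&(P[...,2]<72)&(np.linalg.norm(P[...,:2]-guess,axis=-1)<r)&(f['z_map']>0)
    q=P[m][:,:2].astype(np.float32); 
    (c,s,a)=cv2.minAreaRect(q); a=np.radians(a)
    if s[0]<s[1]: a+=np.pi/2
    a=(a+np.pi)%np.pi   # long axis direction in (0,pi)
    return np.array(c),s,a-np.pi/2, np.median(P[m][:,2])
def toL(L,p): # world xy->ledge
    o,t=L; R=np.array([[np.cos(t),-np.sin(t)],[np.sin(t),np.cos(t)]]); return (np.atleast_2d(p)-o)@R
def toW(L,p):
    o,t=L; R=np.array([[np.cos(t),-np.sin(t)],[np.sin(t),np.cos(t)]]); return np.atleast_2d(p)@R.T+o
E
python3 - <<'E'
from h import *
f=load('top');P=cloud(f)
print(boxpose(f,[566,-68]))
# box corners & ledge inner faces from crop pixels
cp=lambda l:np.array([[270+(x+.5)/5-.5,110+(y+.5)/5-.5] for x,y in l])
B=onplane(f,cp([(262,290),(548,343),(505,530),(228,475)]),60);print('box corners',B.round(1).tolist(),B.mean(0))
A=onplane(f,cp([(130,193),(300,187),(500,181),(690,173)]),25);print(A.round(1).tolist())
# height mask fits
Z=P[...,2];m=(Z>19)&(Z<32)&(f['z_map']>0)
l=m&(P[...,0]>660)&(P[...,0]<730)&(P[...,1]<30)&(P[...,1]>-215)
q=P[l][:,:2]; b=np.round(q[:,1]/12)
e=np.array([[q[b==k][:,0].min(),q[b==k][:,0].max(),k*12] for k in np.unique(b)]);print('long',e.round(1).tolist())
s=m&(P[...,1]>50)&(P[...,1]<105)&(P[...,0]>540)&(P[...,0]<660)
q=P[s][:,:2]; b=np.round(q[:,0]/12)
e2=np.array([[q[b==k][:,1].min(),q[b==k][:,1].max(),k*12] for k in np.unique(b)]);print('short',e2.round(1).tolist())
# bystanders
for n,c,r in [('cup',(252,224),50),('key',(252,177),70),('rab',(327,124),40),('brush',(448,195),150)]:
    g=P[c[1],c[0]];k=(Z>8)&(f['z_map']>0)&(np.linalg.norm(P[...,:2]-g[:2],axis=-1)<r)&((P[...,1]<-150) if n=='brush' else True)
    print(n,g.round(),P[k].min(0).round(),P[k].max(0).round())
E
```

```text
(array([568.17181396, -69.36017609]), (156.8506622314453, 94.48075866699219), np.float64(-0.175829218860029), np.float64(60.55794090321865))
box corners [[625.6, -2.9, 60.0], [602.2, -150.6, 60.0], [505.3, -129.8, 60.0], [529.7, 11.9, 60.0]] [565.69587525 -67.85946311  60.        ]
[[681.8, 68.1, 25.0], [687.7, -21.8, 25.0], [694.1, -128.1, 25.0], [701.6, -229.7, 25.0]]
long [[704.5, 721.3, -216.0], [703.1, 721.0, -204.0], [701.7, 720.7, -192.0], [700.9, 720.4, -180.0], [700.4, 717.8, -168.0], [699.6, 716.6, -156.0], [698.2, 716.8, -144.0], [699.1, 715.8, -132.0], [697.3, 715.4, -120.0], [695.4, 712.0, -108.0], [694.4, 712.4, -96.0], [693.9, 711.7, -84.0], [693.9, 711.1, -72.0], [692.5, 710.8, -60.0], [690.8, 711.1, -48.0], [690.7, 707.2, -36.0], [690.6, 707.1, -24.0], [690.1, 730.0, -12.0], [689.0, 706.5, 0.0], [687.3, 706.2, 12.0], [688.6, 705.8, 24.0]]
short [[70.5, 86.1, 540.0], [70.7, 89.3, 552.0], [73.5, 89.5, 564.0], [73.9, 90.2, 576.0], [74.3, 90.7, 588.0], [74.6, 90.8, 600.0], [75.0, 91.3, 612.0], [75.7, 94.5, 624.0], [78.5, 94.8, 636.0], [79.1, 95.3, 648.0], [79.4, 95.3, 660.0]]
cup [479. 177.   7.] [440. 132.   8.] [510. 202.  92.]
key [603. 181.  17.] [543. 120.   8.] [664. 237. 138.]
rab [740. -13.  62.] [701. -37.   9.] [777.   8.  91.]
brush [ 566. -334.   40.] [ 430. -476.    8.] [ 709. -196.   50.]
```

```bash
cat >> h.py <<'E'
from scipy.spatial.transform import Rotation as Ro
L=(np.array([684.5,79.5]),0.067)
def quat(yL): # tool down, tool y along ledge angle yL (0=ledge y), turn nearest ik
    t=L[1]+yL; y=np.array([-np.sin(t),np.cos(t),0]);z=np.array([0,0,-1.])
    return Ro.from_matrix(np.c_[np.cross(y,z),y,z]).as_quat()
def W(x,y,z): return [*toW(L,[x,y])[0],z]
def see(tag=None):
    f=snap('top'); c,s,a,z=boxpose(f,W(-60,-100,0)[:2])
    print('box L',toL(L,c)[0].round(1),np.round(s,1),'rel ang',round(a-L[1],3)); return f
def st():
    s=arm.read_state();print('t',round(s['clock'],2),'tcpL',toL(L,s['tcp_pos'][:2])[0].round(1),round(s['tcp_pos'][2],1),'F',np.round(s['contact_force'],1))
E
python3 - <<'E'
from h import *
print(toL(L,[568.2,-69.4]))
best=[(np.abs(np.array(q)-arm.read_state()['q']).max(),k) for k in (0,np.pi) if (q:=arm.ik(W(-212,-142,150),quat(k))) is not None]
print(best);k=min(best)[1]
arm.move_to(W(-212,-142,200),quat(k)); st()
arm.move_l(W(-212,-142,3),speed=120,guard=15); st()
print(arm.move_l(W(-130,-142,3),speed=60,guard=25)); st()
print(arm.move_l(W(-99,-142,3),speed=30,guard=15)); st()
f=see(); cv2.imwrite('pics/a.png',cv2.resize(f['color'][90:250,220:460,::-1],None,fx=3,fy=3))
E
```

```text
[[-126.00790002 -140.77964743]]
[(np.float64(1.8102767562500908), 0), (np.float64(1.4204841168385198), 3.141592653589793)]
t 2.74 tcpL [-211.7 -141.5] 200.0 F [-0.3  0.2 -0.9]
t 4.53 tcpL [-211.6 -142.1] 3.5 F [ 0.4 -0.1  0.2]
False
t 6.05 tcpL [-130.  -142.1] 3.1 F [ 0.3  1.2 -0.3]
True
t 6.78 tcpL [-109.2 -141.7] 2.5 F [-1.1 -0.8  0.6]
box L [ -5.  -89.6] [ 48.7 113.6] rel ang 1.332
```

View pics/a.png

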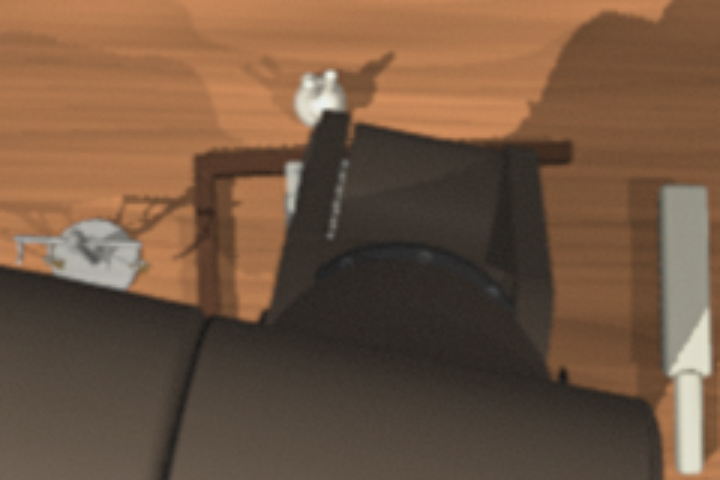

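The crop shows the box's left end at (290,165–220), now against the long arm, with the rest hidden by the arm. The bystanders are unmoved. I'll retreat and look.

```bash
python3 - <<'E'
from h import *
arm.move_l(W(-150,-142,3),speed=100)
arm.move_l(W(-150,-160,130),speed=200)
arm.close()
best=[(np.abs(np.array(q)-arm.read_state()['q']).max(),k) for k in (np.pi/2,-np.pi/2) if (q:=arm.ik(W(-38,-265,130),quat(k))) is not None]
print(best);k=min(best)[1]
arm.move_to(W(-38,-265,130),quat(k)); st()
f=see(); g=snap('scene')
a=cv2.resize(f['color'][100:230,230:460,::-1],None,fx=3.4,fy=3.4)[:, :780]
b=cv2.resize(g['color'][180:290,200:430,::-1],None,fx=3.4,fy=3.4)[:,:780]
cv2.imwrite('pics/b.png',cv2.resize(np.vstack([a,b]),(720,int((a.shape[0]+b.shape[0])*720/780)))[:600] if 0 else cv2.resize(np.vstack([a,b]),None,fx=.73,fy=.73))
E
```

```text
[(np.float64(1.4701426652446814), 1.5707963267948966), (np.float64(1.6714499883451117), -1.5707963267948966)]
t 10.31 tcpL [ -38.3 -264.7] 130.0 F [-0.1  0.4  0.4]
box L [ -24.7 -134.1] [146.3 144.4] rel ang -1.611
```

View pics/b.png

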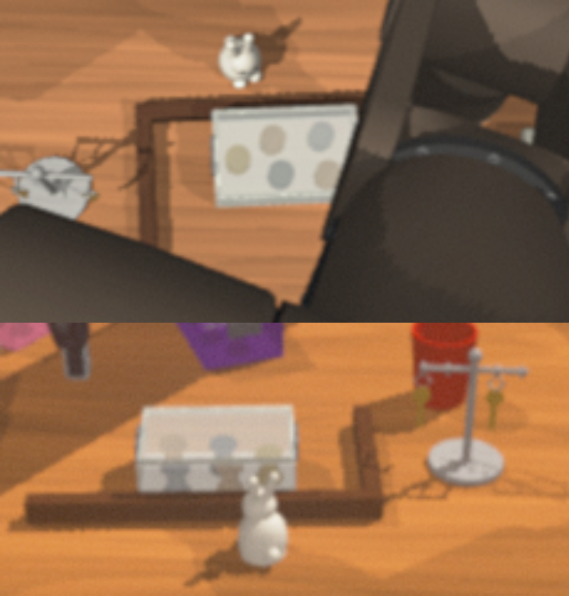

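The box lies along the long arm, with a gap of about 65 mm to the short arm (box left end at (213,155), short arm face at (165,180) in the upper half). All bystanders are still standing. Next is the end push.

```bash
python3 - <<'E'
from h import *
print(arm.move_l(W(-38,-265,14),speed=120,guard=15)); st()
print(arm.move_l(W(-38,-185,14),speed=60,guard=25)); st()
print(arm.move_l(W(-38,-150,14),speed=30,guard=12)); st()
f=snap('top'); g=snap('scene')
a=cv2.resize(f['color'][100:230,230:460,::-1],None,fx=2.48,fy=2.48)
b=cv2.resize(g['color'][180:290,200:430,::-1],None,fx=2.48,fy=2.48)
cv2.imwrite('pics/c.png',np.vstack([a,b]))
E
```

```text
False
t 11.53 tcpL [ -37.4 -265.2] 14.8 F [-0.4 -0.3  1.1]
False
t 13.01 tcpL [ -38.1 -185.2] 13.9 F [-0.1 -0.9  0.6]
True
t 13.72 tcpL [ -38.4 -166.2] 13.8 F [-1.3 -6.3  1.6]
```

View pics/c.png

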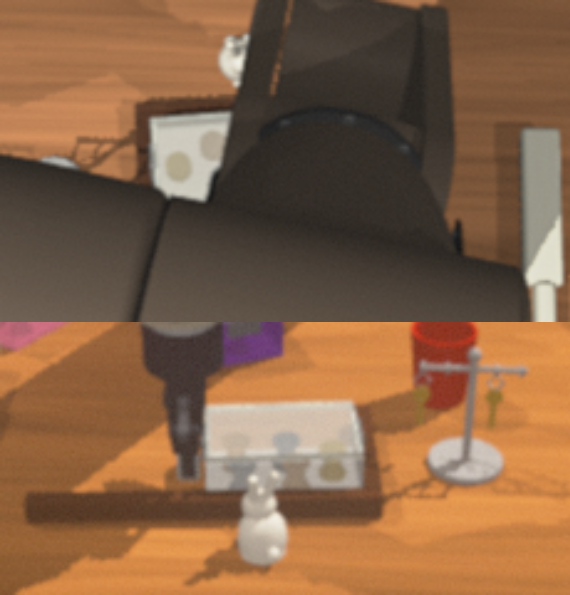

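The push stopped at TCP y=-166, within 2 mm of the expected contact, and the scene view shows the box end at the short arm (360,440). In the top half, the left corner at (150,117) may have a hairline gap to the long arm, so I'll nudge the long side again with two fingers and then look with the arm away.

```bash
python3 - <<'E'
from h import *
arm.move_l(W(-38,-200,14),speed=100)
arm.move_l(W(-60,-200,140),speed=200)
arm.move_to(W(-145,-80,140),quat(np.pi)); arm.gripper_open()
print(arm.move_l(W(-138,-78,3),speed=150,guard=15)); st()
print(arm.move_l(W(-98,-78,3),speed=30,guard=15)); st()
arm.move_l(W(-138,-78,3),speed=100)
arm.move_l(W(-145,-110,140),speed=200)
arm.move_to(W(-120,-320,200),quat(np.pi)); st()
f=see();g=snap('scene')
a=cv2.resize(f['color'][120:210,270:390,::-1],None,fx=5,fy=5,interpolation=cv2.INTER_CUBIC)[:300]
b=cv2.resize(g['color'][205:265,240:360,::-1],None,fx=5,fy=5,interpolation=cv2.INTER_CUBIC)
cv2.imwrite('pics/d.png',np.vstack([a,b]))
E
```

```text
False
t 18.26 tcpL [-137.5  -78.1] 3.7 F [-0.4 -0.5  0.8]
True
t 19.21 tcpL [-109.3  -77.8] 2.4 F [-0.5  0.3  0.4]
t 21.38 tcpL [-120.5 -318.6] 198.8 F [0.  0.2 0.2]
box L [-23.1 -76.7] [145.8 156.2] rel ang -0.006
```

View pics/d.png

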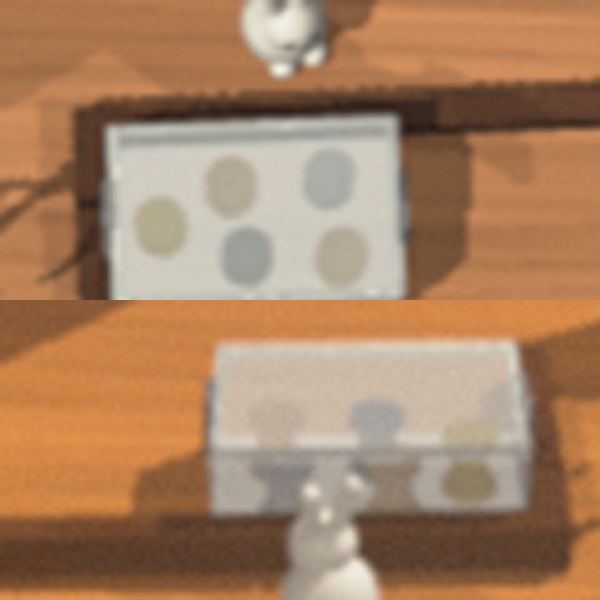

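The box looks seated: its top edge lies along the long arm (crop (105–400,118)), its end is over the short arm (107,125–290), and the angle agrees with the ledge. I'll make one last light end nudge to confirm contact, then clear away.

```bash
python3 - <<'E'
from h import *
arm.close()
arm.move_to(W(-42,-230,140),quat(np.pi/2))
print(arm.move_l(W(-42,-200,14),speed=150,guard=15)); st()
print(arm.move_l(W(-42,-155,14),speed=30,guard=15)); st()
arm.move_l(W(-42,-200,14),speed=100)
arm.move_l(W(-60,-230,150),speed=150)
arm.move_to(W(-150,-320,200),quat(np.pi/2)); st()
f=snap('top')
P=cloud(f);Q=toL(L,P[...,:2].reshape(-1,2)).reshape(400,640,2);Z=P[...,2]
m=(Z>56)&(Z<66)&(Q[...,1]<20)&(Q[...,1]>-180)&(Q[...,0]<8)&(Q[...,0]>-110)&(f['z_map']>0)
r=cv2.minAreaRect(Q[m].astype(np.float32));print(r)
a=cv2.resize(f['color'][100:220,230:470,::-1],None,fx=3.3,fy=3.3,interpolation=cv2.INTER_CUBIC);cv2.imwrite('pics/e.png',a)
E
```

```text
False
t 24.87 tcpL [ -41.4 -200.4] 14.9 F [ 1.1 -0.1  0.3]
True
t 25.95 tcpL [ -41.9 -165.1] 13.9 F [ 0.8 -5.8  1. ]
t 28.14 tcpL [-150.4 -320.4] 199.7 F [-1.2 -0.1 -0.5]
((-49.024688720703125, -73.99847412109375), (95.2562484741211, 156.0376739501953), 0.18791157007217407)
```

View pics/e.png

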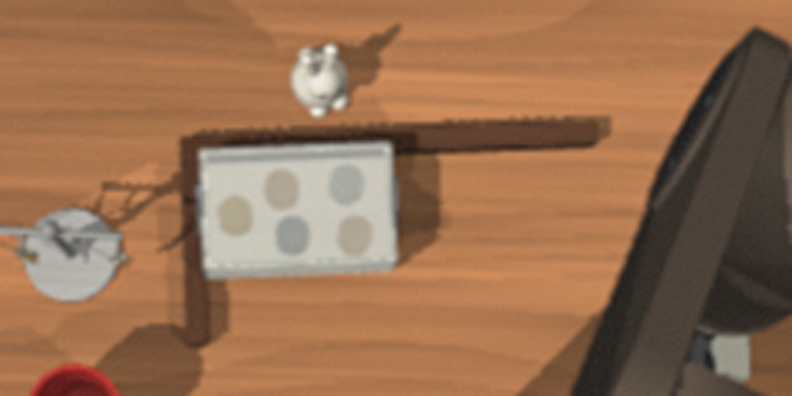

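The final view shows the box (corners (200,150), (392,143), (397,268), (205,278)) flush with both arms. It measures (-49.0, -74.0) mm at 0.2° in the ledge frame, within calibration of the target. The cup, keyring holder and rabbit are in place, and the hand is clear.

```bash
python3 -c "
from h import *
print(arm.close_job())"
```

```text
the job is handed in; nothing more can be done
None
```

The clear box was pushed into the ledge's corner, measuring within about 1.5 mm and 0.2° of snug against both arms (the camera calibration is good to about 2 mm). The cup, rabbit and keyring holder stood in place in the last view, the brush was only partly visible there, the hand is clear, and the job was handed in at about 28 s.

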